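# Lift the middle ring mould off the drying stand and hold it over the bowl

### The job

Lift the middle-sized of the three steel ring moulds up off its post on the drying stand, keep it level, and carry it over the middle of the mixing bowl, so that I can spray it with sanitiser and the drips fall into the bowl. Hold it there level and still, about 10 cm above the bowl's rim, for at least two seconds and finish while still holding it in the air: do not put it down or let go. Leave the other two moulds on their posts and the bowl where it stands, and do not touch the bowl with the mould.

Things in the scene. Friction and masses are not known exactly. Their poses are not given: they have to be found in the camera images.
- mould_middle_center (a point): centre (half-way up) of the middle-sized ring mould: a plain thin-walled steel ring, open at both ends, 55 mm outer diameter, 34 mm high, about 60 g, z axis up its bore. It can be taken across its outside. It sits round one of the three posts of the drying stand (any of them), its underside 90 mm above the table, resting on a cross of wires
- mould_middle: the middle-sized ring mould itself; origin at the centre of its underside, 17 mm below mould_middle_center; z axis up
- mould_large_center (a point): centre of the largest ring mould, same make, 69 mm outer diameter, 32 mm high, on another post; leave it
- mould_small_center (a point): centre of the smallest ring mould, same make, 44 mm outer diameter, 34 mm high, on the third post; leave it
- drying_stand: fixed steel drying stand, origin on the table under its middle: a drip tray 110 mm (its x) by 300 mm (its y), 18 mm high, with three upright posts in a row along its y axis, at y = -95, 0 and +95 mm. Fingers that close along the stand's x axis pass between the wires of a post and clear of the neighbouring moulds
- post_a_tip (a point): tip of the post at the stand's y = +95 mm, 135 mm above the table
- post_b_tip (a point): tip of the middle post, 135 mm above the table. Each post is 10 mm thick and ends 11 mm above a mould's top edge, so a mould must rise about 50 mm to clear it. At 85 to 90 mm height each post has a cross of four 5 mm wires, 41 mm long, along the diagonals between the stand's x and y axes; the moulds rest on them
- post_c_tip (a point): tip of the post at the stand's y = -95 mm, 135 mm above the table
- bowl_rim (a point): centre of the mouth of the mixing bowl, at the height of its rim, 94 mm above the table; z axis up
- mixing_bowl: loose round mixing bowl, 224 by 235 mm over its rim and small lips, 94 mm high, 0.45 kg, standing empty on the table on the other side from the stand; origin at the centre of its underside

How it is judged (in metres and radians):
On the way, in this order (a step that is already met when the one before it is completed fails the run):
1. the middle-sized mould is lifted clear above the tip of its post, level and in the fingers (height (world z) of mould_middle above 0.145 m and angle between mould_middle_center's own z axis and vertical below 0.25 rad and contact force between mould_middle and the fingers above 0.5 N), for 0.1 s.
2. it is held level and still over the middle of the bowl, about 10 cm above the rim, for two seconds (horizontal distance between mould_middle_center and bowl_rim below 0.05 m and z of mould_middle_center in the frame of bowl_rim between 0.06 and 0.16 m and angle between mould_middle_center's own z axis and vertical below 0.12 rad and contact force between mould_middle and the fingers above 0.5 N and contact force between mould_middle and mixing_bowl below 0.1 N and contact force between mould_middle and drying_stand below 0.1 N and linear speed of mould_middle below 0.03 m/s and angular speed of mould_middle below 0.3 rad/s), for 2 s.
At the end, for the whole second after the job is handed in: the mould is in the fingers, off bowl and stand, centre within 50 mm of the bowl's axis and 60 to 160 mm above the rim, tilt under 0.12 rad, slower than 0.03 m/s and 0.3 rad/s; the other moulds and the bowl within 30 mm of their starts, the bowl upright within 0.1 rad (all of step 2 and distance of each of mould_large_center, mould_small_center, bowl_rim from where it was at the start of the episode below 0.03 m and angle between bowl_rim's own z axis and vertical below 0.1 rad); the arm keeps its last pose, push and grip.
It fails at once if the mould is tipped by more than 0.35 rad (angle between mould_middle_center's own z axis and vertical above 0.35 rad).
It fails at once if another mould or the bowl is moved by more than 30 mm (distance of any of mould_large_center, mould_small_center, bowl_rim from where it was at the start of the episode above 0.03 m).
It fails at once if the mould knocks against the bowl (contact force between mould_middle and mixing_bowl above 1 N).
It also fails if it takes over 42 s, if anything falls off the work surface, if the arm or the gripper's body presses on something with over 40 N, if the wrist force passes 120 N, or if a joint passes its speed limit or range.

### The arm

A 6-joint arm with a two-finger parallel gripper is mounted at the origin on a cart in front of the work surface, level with it; the furniture and walls round the work are solid. World frame = base frame: x ahead of the robot, y to its left, z up, the work surface at z = 0. Lengths are in m, angles in degrees, forces in N, time in s.
With the tool pointing down it reaches from about 0.25 to 0.725 m from the base axis. Payload 9.7 kg.
Tool frame: the origin (TCP) lies between the finger pads; the fingertips stand 19 mm ahead of it and the grasp point (between the pads) is the TCP; z points along the fingers, y is the line along which they close (so a half turn about z gives the same grasp; the last joint's range is limited). The gripper opens to 85 mm and grips with 20 to 120 N. Pads are 22 mm wide; open, the fingers measure 114 mm over their backs; the gripper's body (76 mm by 85 mm) begins 54 mm behind the grasp point. The pads swing forward as they close: fully open they stand 13 mm farther back than shut.
Start: joints at [-71.792, 4.979, 10.078, 95.1, 0, 90], TCP at [0.172, -0.522, 0.25] pointing down, gripper open.
Joint ranges: [-179.16, 179.16], [-48.56, 103.87], [-65.8, 70.77], [-126.05, 130.52], [-82.76, 87.17], [-180, 180]. Speed limits (degrees/s): [127.2, 127.2, 147.25, 180, 180, 180].

### API

Orientations are given as [roll, pitch, yaw] about the fixed x, y, z axes, in that order (R = Rz(yaw) Ry(pitch) Rx(roll)).
In Python, from workcell import telemetry, camera, calibration, workorder gives the robot as it stands.
- The arm moves only by the tool play_rows, never from a script. Its argument "increments" is a list of rows, each a list of 3 entries, a list of its own where there are three numbers: the shift along the tool's x, y, z in mm, then the turn, a rotation vector about the tool's x, y, z in degrees, then the closure, from 0 (fully open) to 1 (shut). In form: [[[x, y, z], [ax, ay, az], jaw], ...]. A call has 1 to 20 rows; each row is the pose to reach, as a shift and turn from the pose commanded when the call began, along the tool's axes at that moment; what a row does not reach only later rows make up. A row lasts 1/10 s, in which the tool goes at most 50 mm and 8.59 degrees, less where a joint would pass 70% of its speed; a pose out of reach is approached as far as the arm can. A call with a gripper value outside its range is refused whole. The fingers move at their own pace and stop on an object; "grip_force" is the grip in N (left out, the last holds). Time passes only in rows, so rows that repeat a pose let the fingers close. It gives the time, the measured TCP pose, the force, the opening and the grip force at its end, in the units of the state.
- telemetry.get_obs(): the state, without advancing time (a new reading comes with each control period).
- camera(name): name is "scene" or "top" or "wrist"; returns (picture, depth): 384x512x3 uint8, red, green, blue; 384x512 float32, m along the optical axis (not along the pixel's ray), 0 where there is no reading.
- calibration(name): a dict with "vertical_fov" (degrees; the focal length in pixels is half the picture's height over the tangent of half this angle, whatever the lens; pixels are square), "cx", "cy" (the principal point, pixels), "rvec" (rotation vector, rad) and "tvec" (3), from world to camera coordinates, as OpenCV has them; the wrist camera has in their place "hand_eye" (4x4, takes a point from camera to tool coordinates, whose origin is the TCP and whose axes are the flange's). Camera axes: x right, y down, z forward; pixel columns grow to the right and rows downward; lengths in m; the calibration is good to about 2 mm. A picture is of the moment at which its call begins: read the wrist's pose just before it. calibration takes no time and is no camera call.
- workorder.job_done(): hands the job in; it is judged then, once.
The state is a dict: "time": time; "q": joint angles; "qd": joint speeds; "joint_efforts": joint torques, N m; "ee_pos": TCP position; "tcp_rot": TCP orientation; "wrist_force": force on the tool from outside, world axes, zero at the start; "torque": the same for the moment, N m; "opening": finger opening in m; "grasp_force": force on a finger pad.
Only numpy, scipy, OpenCV 4.12 (cv2) and the standard library are available. Lean on these libraries where they do the work, as an engineer would, in place of code of your own. Each camera call takes 0.05 s, during which the arm holds its last target. There are 200 camera calls.

## Working session

There is one attempt and no reset: what is moved stays moved. The work goes in short steps, Python scripts to look and compute and a tool call to move; the robot and the scene stay as the last step left them, time stands still between calls to the robot, and variables do not carry over. Pictures are saved under pics/ and viewed, at most 10 in all, crops included, and the job is handed in when it is done.

Besides the shell and the picture viewer there is one more tool, called after "Request:" as a command line: name --argument value ..., lists and objects as JSON in quotes. play_rows: Moves the arm, as the interface text tells. Its arguments: {"type":"object","properties":{"increments":{"type":"array"},"grip_force":{"type":"number"}},"required":["increments"]}

```bash
mkdir -p pics; cat > h.py <<'E'
import numpy as np, cv2
from workcell import telemetry, camera, calibration, workorder
def world(name,depth):
    c=calibration(name); R,_=cv2.Rodrigues(np.array(c["rvec"],float)); t=np.array(c["tvec"],float).ravel()
    f=192/np.tan(np.radians(c["vertical_fov"])/2)
    v,u=np.mgrid[:384,:512]
    P=np.dstack([(u-c["cx"])/f*depth,(v-c["cy"])/f*depth,depth])
    return (P-t)@R
E
python3 - <<'E'
from h import *
o=telemetry.get_obs(); print(o["time"],o["ee_pos"],o["tcp_rot"],o["opening"])
for n in("top","scene"):
    p,d=camera(n); np.savez(n,p=p,d=d); print(n,calibration(n))
    cv2.imwrite(f"pics/{n}.png",cv2.resize(p[:,:,::-1],(800,600)))
E
```

```text
0.0 [ 0.171804   -0.52228382  0.24960377] [-1.79927889e+02  2.06866205e-04  1.82074507e+01] 0.08523939840593092
top {'vertical_fov': 54.512189450956754, 'cx': 252.18575072093648, 'cy': 193.1004117976327, 'rvec': array([ 2.07226571, -2.15690448,  0.21421368]), 'tvec': array([-0.04189406,  0.50421109,  0.97340102])}
scene {'vertical_fov': 42.88301968038096, 'cx': 252.55979729009573, 'cy': 190.93893856665392, 'rvec': array([ 0.74690243, -2.69982142,  0.9684964 ]), 'tvec': array([0.39528106, 0.29039856, 1.22347782])}
```

View pics/top.png

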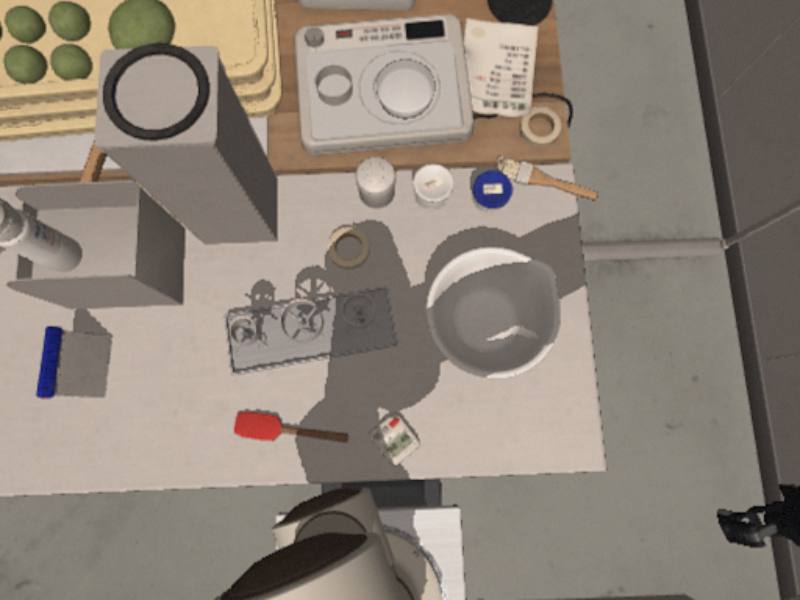

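View pics/scene.png

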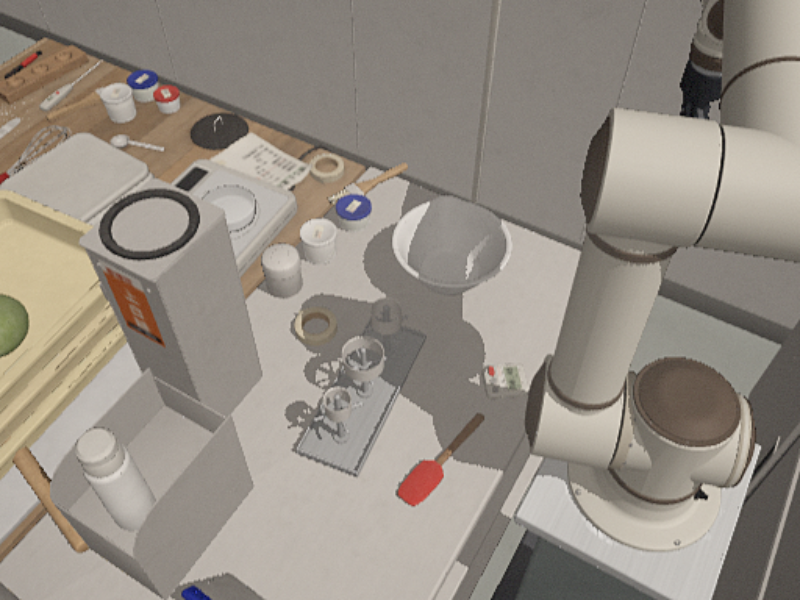

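The top view shows the stand with rings at about (247,330), (303,320) and (358,310), and the bowl at (494,312) (in 800x600 pixels). The ring in shadow is nearest the bowl. Next I'll measure the rings and bowl from depth.

```bash
cat > m.py <<'E'
from h import *
z=np.load("top.npz"); P=world("top",z["d"]); s=.64
def circ(X):
    A=np.c_[2*X,np.ones(len(X))]; a=np.linalg.lstsq(A,(X**2).sum(1),rcond=None)[0]
    return a[:2],np.sqrt(a[2]+a[:2]@a[:2])
for n,(u,v),r in(("L",(247,330),17),("M",(303,320),17),("R",(358,310),17),("bowl",(494,312),50)):
    u,v=int(u*s),int(v*s); W=P[v-r:v+r,u-r:u+r].reshape(-1,3)
    lo,hi=(.118,.129) if n!="bowl" else (.088,.099)
    X=W[(W[:,2]>lo)&(W[:,2]<hi)]; T=W[(W[:,2]>.129)&(W[:,2]<.145)]
    print(n,len(X),X[:,:2].min(0),X[:,:2].max(0),circ(X[:,:2]),"tip",len(T),T.mean(0) if len(T) else "")
W=P[150:260,120:270].reshape(-1,3); T=W[(W[:,2]>.012)&(W[:,2]<.024)]
print("tray",cv2.minAreaRect(T[:,:2].astype(np.float32)*1000))
W=P.reshape(-1,3)
y,x=np.mgrid[:384,:512]
for a in (.15,.25): 
  m=(W[:,2]>a)&(abs(W[:,0]-.4)<.3)&(abs(W[:,1])<.6); print(a,np.percentile(W[m],[1,99],axis=0))
p=z["p"][150:250,130:270]; cv2.imwrite("pics/crop.png",cv2.resize(p[:,:,::-1],(784,560),interpolation=cv2.INTER_CUBIC))
E
python3 m.py
```

```text
L 59 [0.43045964 0.16493975] [0.47221149 0.2066413 ] (array([0.45114373, 0.18587771]), np.float64(0.019659427592785047)) tip 12 [0.45093674 0.18494446 0.13233876]
M 72 [0.42956829 0.05900791] [0.49727181 0.12564687] (array([0.46411735, 0.09166159]), np.float64(0.03230899170100009)) tip 10 [0.46359442 0.09091874 0.13279916]
R 62 [ 0.45059507 -0.02805784] [0.50394378 0.0234157 ] (array([ 0.47740084, -0.00248337]), np.float64(0.02550406402113782)) tip 13 [ 0.47663493 -0.00249237  0.13238023]
bowl 1216 [ 0.36070817 -0.33962881] [ 0.5837979  -0.11519047] (array([ 0.47206267, -0.22886491]), np.float64(0.10719843767026864)) tip 0 
tray ((533.7965087890625, 110.87218475341797), (254.41249084472656, 318.8586120605469), 7.903844356536865)
0.15 [[ 0.1416232  -0.4968741   0.15329676]
 [ 0.69632652  0.51660366  1.05458344]]
0.25 [[ 0.14518621 -0.49922922  0.25416107]
 [ 0.69736048  0.4669824   1.05458344]]
```

View pics/crop.png

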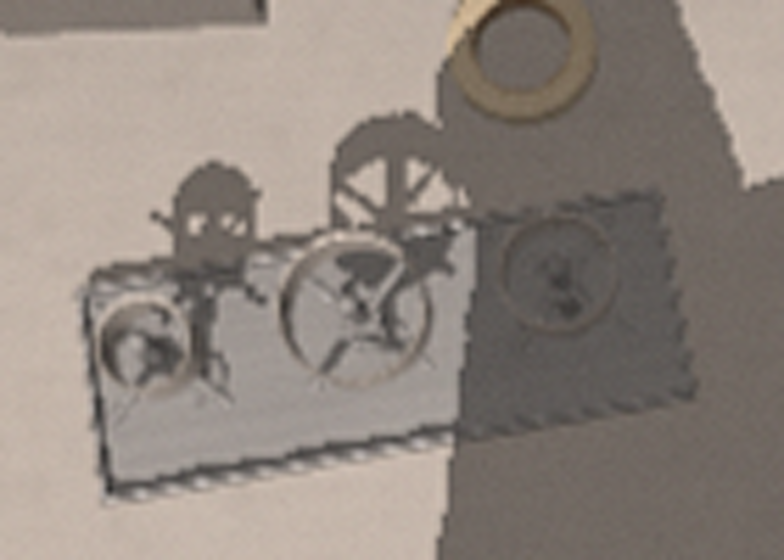

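The ring by the bowl has a fitted radius of about 26 mm, so it is the middle-sized one. It sits at (0.477, -0.0025), and the stand is yawed about 7.9°. Ring spacing is 95 mm, which matches. The bowl centre is at (0.472, -0.229). I'll move above the mould at z = 0.25.

Request:
play_rows --increments '[[[30,-26,0],[0,0,-5],0],[[75,-66,0],[0,0,-12],0],[[110,-97,0],[0,0,-19],0],[[145,-128,0],[0,0,-26],0],[[180,-158,0],[0,0,-32],0],[[215,-189,0],[0,0,-38],0],[[250,-220,0],[0,0,-44],0],[[285,-251,0],[0,0,-50],0],[[320,-282,0],[0,0,-56],0],[[355,-313,0],[0,0,-62],0],[[390,-343,0],[0,0,-69],0],[[420,-370,0],[0,0,-74],0],[[440,-387,0],[0,0,-77.5],0],[[452,-398,0],[0,0,-79.7],0],[[452,-398,0],[0,0,-79.7],0],[[452,-398,0],[0,0,-79.7],0],[[452,-398,0],[0,0,-79.7],0],[[452,-398,0],[0,0,-79.7],0]]' --grip_force 30

```text
time: 1.9
ee_pos: [0.4765, -0.0039, 0.2504]
tcp_rot: [180.0, 0.0, 97.8]
wrist_force: [0.2, -0.9, -0.3]
opening: 0.0856
grasp_force: 0.0
```

```bash
python3 - <<'E'
from h import *
o=telemetry.get_obs(); print(o["time"],o["ee_pos"],o["tcp_rot"],o["q"])
from scipy.spatial.transform import Rotation as Ro
p,d=camera("wrist"); c=calibration("wrist"); f=192/np.tan(np.radians(c["vertical_fov"])/2)
v,u=np.mgrid[:384,:512]; C=np.dstack([(u-c["cx"])/f*d,(v-c["cy"])/f*d,d]); H=np.array(c["hand_eye"])
W=(C@H[:3,:3].T+H[:3,3])@Ro.from_euler("xyz",o["tcp_rot"],degrees=True).as_matrix().T+o["ee_pos"]
W=W[d>0]; near=np.hypot(W[:,0]-.477,W[:,1]+.0025)<.045
X=W[near&(W[:,2]>.12)&(W[:,2]<.128)]; T=W[near&(W[:,2]>.13)&(W[:,2]<.14)]
from m import circ
print(len(X),circ(X[:,:2]),X.min(0),X.max(0)); print(len(T),T.mean(0) if len(T) else 0)
cv2.imwrite("pics/w1.png",p[:,:,::-1])
E
```

```text
1.9 [ 0.47654612 -0.00390295  0.2504302 ] [1.79989464e+02 3.96774288e-03 9.78137851e+01] [-4.67902534e-01 -5.05603134e+00  6.50970300e-02  9.51101303e+01
 -2.40870447e-03  8.17183118e+01]
L 59 [0.43045964 0.16493975] [0.47221149 0.2066413 ] (array([0.45114373, 0.18587771]), np.float64(0.019659427592785047)) tip 12 [0.45093674 0.18494446 0.13233876]
M 72 [0.42956829 0.05900791] [0.49727181 0.12564687] (array([0.46411735, 0.09166159]), np.float64(0.03230899170100009)) tip 10 [0.46359442 0.09091874 0.13279916]
R 62 [ 0.45059507 -0.02805784] [0.50394378 0.0234157 ] (array([ 0.47740084, -0.00248337]), np.float64(0.02550406402113782)) tip 13 [ 0.47663493 -0.00249237  0.13238023]
bowl 1216 [ 0.36070817 -0.33962881] [ 0.5837979  -0.11519047] (array([ 0.47206267, -0.22886491]), np.float64(0.10719843767026864)) tip 0 
tray ((533.7965087890625, 110.87218475341797), (254.41249084472656, 318.8586120605469), 7.903844356536865)
0.15 [[ 0.1416232  -0.4968741   0.15329676]
 [ 0.69632652  0.51660366  1.05458344]]
0.25 [[ 0.14518621 -0.49922922  0.25416107]
 [ 0.69736048  0.4669824   1.05458344]]
519 (array([4.80049680e-01, 2.80364347e-04]), np.float64(0.025784295479064457)) [ 0.45246694 -0.02752244  0.12009652] [0.50748591 0.02789853 0.12796006]
102 [0.48003666 0.00088312 0.13236365]
```

View pics/w1.png

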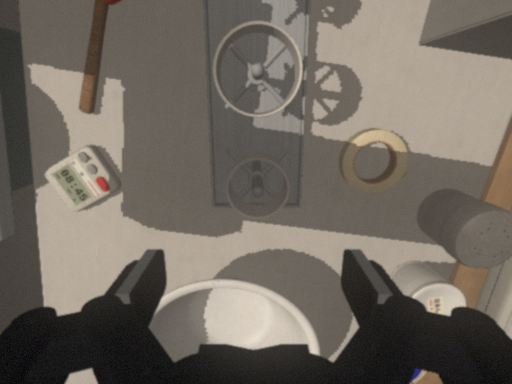

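The wrist view shows the middle-sized mould at (258,186), on the post nearest the bowl. The wrist fit gives (0.480, 0.000) with an outer extent of 55.0 mm, so it is the right ring. I'll use the mean of the two fits, descend, then close.

Request:
play_rows --increments '[[[2,2,15],[0,0,0],0],[[2,2,35],[0,0,0],0],[[2,2,55],[0,0,0],0],[[2,2,75],[0,0,0],0],[[2,2,95],[0,0,0],0],[[2,2,110],[0,0,0],0],[[2,2,122],[0,0,0],0],[[2,2,132],[0,0,0],0],[[2,2,140],[0,0,0],0],[[2,2,145],[0,0,0],0],[[2,2,147],[0,0,0],0],[[2,2,147],[0,0,0],0],[[2,2,147],[0,0,0],0]]'

```text
time: 3.25
ee_pos: [0.4788, -0.0009, 0.1037]
tcp_rot: [180.0, 0.0, 97.9]
wrist_force: [0.1, -0.1, 0.4]
opening: 0.0852
grasp_force: 0.0
```

```bash
python3 - <<'E'
from h import *
p,d=camera("scene"); cv2.imwrite("pics/s2.png",cv2.resize(p[160:320,150:350,::-1],(750,600),interpolation=cv2.INTER_CUBIC))
E
```

```text
(no output)
```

View pics/s2.png

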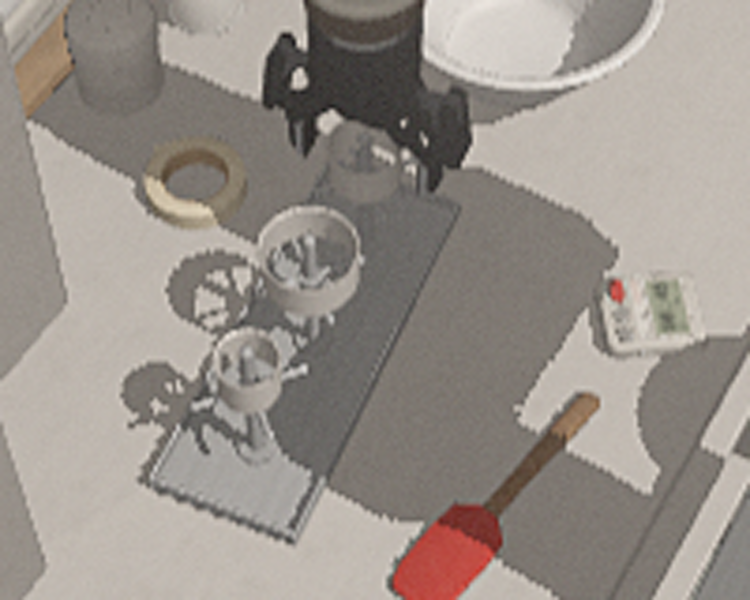

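The open fingers straddle the mould at (365,160) and nothing is touching. Closing.

Request:
play_rows --increments '[[[0,0,0],[0,0,0],0.15],[[0,0,0],[0,0,0],0.25],[[0,0,0],[0,0,0],0.32],[[0,0,0],[0,0,0],0.4],[[0,0,0],[0,0,0],0.6],[[0,0,0],[0,0,0],1],[[0,0,0],[0,0,0],1],[[0,0,0],[0,0,0],1],[[0,0,0],[0,0,0],1],[[0,0,0],[0,0,0],1],[[0,0,0],[0,0,0],1],[[0,0,0],[0,0,0],1]]' --grip_force 40

```text
time: 4.5
ee_pos: [0.4786, -0.0009, 0.1034]
tcp_rot: [180.0, 0.0, 97.9]
wrist_force: [-2.4, -0.1, 6.0]
opening: 0.0538
grasp_force: 41.5
```

Gripped, with the opening at 53.8 mm. Lifting 90 mm slowly.

Request:
play_rows --increments '[[[0,0,-1],[0,0,0],1],[[0,0,-3],[0,0,0],1],[[0,0,-6],[0,0,0],1],[[0,0,-11],[0,0,0],1],[[0,0,-17],[0,0,0],1],[[0,0,-24],[0,0,0],1],[[0,0,-32],[0,0,0],1],[[0,0,-40],[0,0,0],1],[[0,0,-48],[0,0,0],1],[[0,0,-56],[0,0,0],1],[[0,0,-64],[0,0,0],1],[[0,0,-72],[0,0,0],1],[[0,0,-79],[0,0,0],1],[[0,0,-85],[0,0,0],1],[[0,0,-89],[0,0,0],1],[[0,0,-90],[0,0,0],1],[[0,0,-90],[0,0,0],1],[[0,0,-90],[0,0,0],1]]'

```text
time: 6.3
ee_pos: [0.4785, -0.0009, 0.193]
tcp_rot: [-180.0, -0.0, 97.9]
wrist_force: [1.2, -0.0, -1.5]
opening: 0.054
grasp_force: 42.1
```

```bash
python3 - <<'E'
from h import *
p,d=camera("scene"); cv2.imwrite("pics/s3.png",cv2.resize(p[100:260,150:350,::-1],(750,600),interpolation=cv2.INTER_CUBIC))
E
```

```text
(no output)
```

View pics/s3.png

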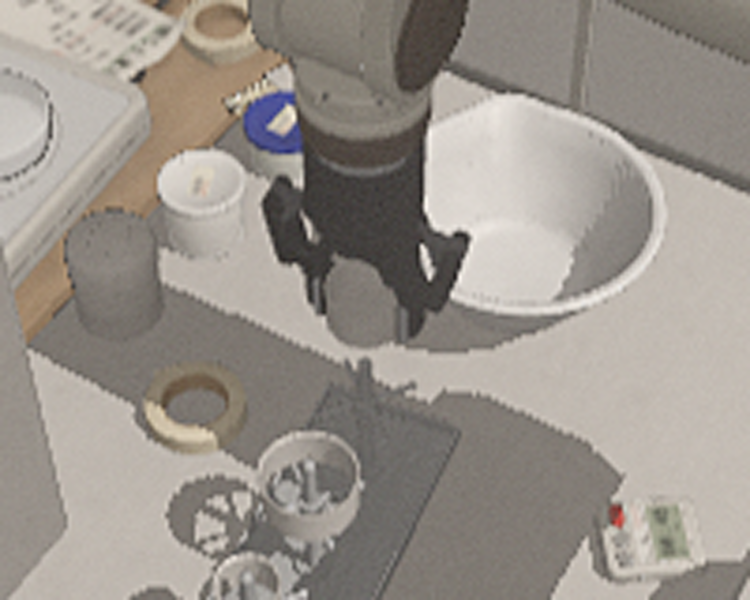

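The mould is held level and clear of the post tip, and the post is empty below it. Carrying it about 228 mm to the bowl's middle.

Request:
play_rows --increments '[[[-2,0,0],[0,0,0],1],[[-6,-1,0],[0,0,0],1],[[-13,-2,0],[0,0,0],1],[[-23,-4,0],[0,0,0],1],[[-36,-6,0],[0,0,0],1],[[-51,-8,0],[0,0,0],1],[[-67,-11,0],[0,0,0],1],[[-84,-14,0],[0,0,0],1],[[-101,-16,0],[0,0,0],1],[[-118,-19,0],[0,0,0],1],[[-135,-22,0],[0,0,0],1],[[-152,-25,0],[0,0,0],1],[[-168,-27,0],[0,0,0],1],[[-183,-30,0],[0,0,0],1],[[-196,-32,0],[0,0,0],1],[[-207,-34,0],[0,0,0],1],[[-215,-35,0],[0,0,0],1],[[-221,-36,0],[0,0,0],1],[[-224,-37,0],[0,0,0],1],[[-225,-37,0],[0,0,0],1]]'

```text
time: 8.35
ee_pos: [0.4729, -0.2289, 0.1933]
tcp_rot: [-180.0, -0.0, 97.9]
wrist_force: [0.5, -1.1, -1.2]
opening: 0.054
grasp_force: 42.1
```

Request:
play_rows --increments '[[[0,0,0],[0,0,0],1],[[0,0,0],[0,0,0],1],[[0,0,0],[0,0,0],1],[[0,0,0],[0,0,0],1],[[0,0,0],[0,0,0],1],[[0,0,0],[0,0,0],1],[[0,0,0],[0,0,0],1],[[0,0,0],[0,0,0],1],[[0,0,0],[0,0,0],1],[[0,0,0],[0,0,0],1],[[0,0,0],[0,0,0],1],[[0,0,0],[0,0,0],1],[[0,0,0],[0,0,0],1],[[0,0,0],[0,0,0],1],[[0,0,0],[0,0,0],1],[[0,0,0],[0,0,0],1],[[0,0,0],[0,0,0],1],[[0,0,0],[0,0,0],1],[[0,0,0],[0,0,0],1],[[0,0,0],[0,0,0],1]]'

```text
time: 10.35
ee_pos: [0.4729, -0.2288, 0.1933]
tcp_rot: [-180.0, -0.0, 97.9]
wrist_force: [0.4, 0.3, -1.1]
opening: 0.0537
grasp_force: 42.1
```

```bash
python3 - <<'E'
from h import *
p,d=camera("scene"); P=world("scene",d); W=P[d>0]
m=(np.hypot(W[:,0]-.472,W[:,1]+.229)<.031)&(W[:,2]>.15)&(W[:,2]<.24); print(np.percentile(W[m],[0,1,50],axis=0))
m=(abs(W[:,2]-.092)<.004)&(np.hypot(W[:,0]-.472,W[:,1]+.229)<.14); print(W[m].min(0),W[m].max(0))
cv2.imwrite("pics/s4.png",cv2.resize(p[80:240,200:400,::-1],(750,600),interpolation=cv2.INTER_CUBIC))
E
```

```text
[[ 0.44116286 -0.25935033  0.17993684]
 [ 0.44177752 -0.25847711  0.18184116]
 [ 0.47589412 -0.22332624  0.20037013]]
[ 0.36233764 -0.34054646  0.08800597] [ 0.58529659 -0.11500175  0.09599982]
```

View pics/s4.png

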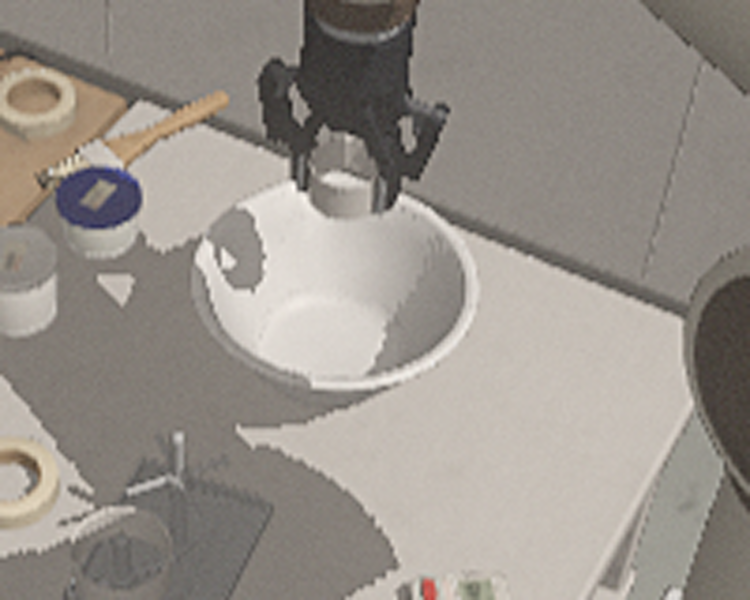

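The mould hangs level over the bowl with its underside at z ≈ 0.180, so its centre is about 103 mm above the rim. The bowl has not moved. I'll hold a little longer so the two seconds are certain.

Request:
play_rows --increments '[[[0,0,0],[0,0,0],1],[[0,0,0],[0,0,0],1],[[0,0,0],[0,0,0],1],[[0,0,0],[0,0,0],1],[[0,0,0],[0,0,0],1],[[0,0,0],[0,0,0],1],[[0,0,0],[0,0,0],1],[[0,0,0],[0,0,0],1],[[0,0,0],[0,0,0],1],[[0,0,0],[0,0,0],1],[[0,0,0],[0,0,0],1],[[0,0,0],[0,0,0],1]]'

```text
time: 11.6
ee_pos: [0.4729, -0.2288, 0.1933]
tcp_rot: [-180.0, -0.0, 97.9]
wrist_force: [-0.1, -0.8, -1.7]
opening: 0.0536
grasp_force: 42.1
```

```bash
python3 -c "
from workcell import workorder; print(workorder.job_done())"
```

```text
the job is handed in; nothing more can be done
None
```

I lifted the middle-sized mould off its post and held it level and still over the middle of the bowl for about three seconds, its centre about 10 cm above the rim; I handed the job in at 11.6 s with the arm still holding it (no verdict was returned).

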